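# Third hand at the weld jig: press a bracket to the tube for tacking

## Task

Be the welder's third hand: pick up the gusseted bracket, seat it flat on the jig plate between the two locating rails with the tall square end of its web towards the clamped square tube, and press that end flush against the tube's side. Keep a steady push of about 12 N on the tube (anything from 6 to 18 N will do for the tack, and never ram it with 40 N or more) for at least two seconds, and finish still gripping and pressing it there - do not let go. Leave the tube offcut, collar, hammer and brush where they lie.

Things in the scene. Friction and masses are not known exactly. Their poses are not given: they have to be found in the camera images.
- bracket: loose steel bracket, 0.35-0.7 kg: flat base 80 x 60 x 8 mm (x, y, z) and a 10 mm thick upright gusset web lengthwise along its middle (y = 0). Origin: centre of the underside; z up; it lies on its base. The +x end is the weld end, web and base flush at x = 40 mm. Web top 50 mm above the underside for x = 0 to 40, sloping to 16 mm at x = -36. Weld fillets 4 mm at the web's foot
- weld_end (a point): point on the bracket in the plane of its weld end, on the web's centre line, 20 mm above the underside (bracket frame 40, 0, 20 mm); axes as the bracket's
- web_grip (a point): point inside the bracket's web, a good place to pinch it across its 10 mm thickness from above (bracket frame 16, 0, 30 mm); axes as the bracket's
- jig: fixed steel jig: plate 12 mm thick on the table; origin on the table under the seat; +x is the pressing direction, square to the tube, z up. Plate spans x -75 to 160, y -180 to 180 mm. Two toggle clamps at y = -130 and 130 mm, 57 mm above the plate, stand behind the tube (x 97 to 210) and reach over it to x = 48; two 28 mm stop pins behind the tube
- seat (a point): point on the plate's top (jig frame 0, 0, 12 mm) where the bracket's origin lies when home: flat, centred between the rails, touching the tube; axes as the jig's. The two locating rails run along x from -45 to 25 mm, 8 mm high above the plate, inner faces at y = -32 and 32 mm (64 mm apart for the 60 mm base), inner top edges bevelled 3 mm
- tube_face (a point): point on the side of the tube that faces the rails, where the bracket's weld end goes (jig frame 40, 0, 32 mm); axes as the jig's, +x points into the tube
- tube: 40 x 40 mm square steel tube, 340 mm long, clamped rigidly on the plate along the jig's y; near face at jig x = 40 mm, top 52 mm above the table. Hard contact: only the arm and the touching edges give, some 5 to 20 N per mm of commanded motion. Friction of the base sliding on the plate adds a few N to the push felt at the wrist. Origin and axes are the jig's
- offcut: bystander: short offcut of 40 x 40 mm square tube, 50 mm long; origin centre of underside
- collar: bystander: steel collar (ring), 72 mm across, 16 mm high; origin centre of underside
- hammer: bystander: chipping hammer lying on the table, about 260 mm long along its x, head at +x, up to 25 mm high; origin on the table under its middle
- brush: bystander: wire brush with a wooden back, lying on its side, 275 mm long along its x, 26 mm high, bristles to -y over its +x half; origin on the table under its middle
Not all that is in view belongs to the job. Several things have the shape of the bracket; the one meant has the colours described above.

How it is judged:
By the outcome, as a careful person would: the job done as asked, in the order asked, and still so for the second after the job is handed in, while the arm keeps its last pose, push and grip.
It also fails if it takes over 64 s, if anything falls off the work surface, if the arm or the gripper's body presses on something with over 40 N, if the wrist force passes 120 N, or if a joint passes its speed limit or range.

## Robot

A 7-joint arm with a two-finger parallel gripper is mounted at the origin on the work surface. World frame = base frame: x ahead of the robot, y to its left, z up, the work surface at z = 0. Lengths are in m, angles in rad, forces in N, time in s.
With the tool pointing down it reaches from about 0.4 to 0.875 m from the base axis. Payload 6.5 kg.
Tool frame: the origin (TCP) lies on the centre line of the jaws, within the pads' length; the fingertips stand 8 mm ahead of it and the grasp point (between the pads) lies 11 mm behind it (finger_overhang is the distance from the TCP to the fingertips, in m); z points along the fingers, y is the line along which they close (so a half turn about z gives the same grasp; the last joint's range is limited). The gripper opens to 88 mm and grips with 3 to 60 N. Pads are 18 mm wide; open, the fingers measure 123 mm over their backs; the gripper's body (75 mm by 187 mm) begins 45 mm behind the grasp point.
Start: joints at [1.114, 0.536, -0.004, 1.538, 0.003, 1.067, -0.071], TCP at [0.248, -0.601, 0.247] pointing down, gripper open.
Joint ranges: [-2.7, 2.7], [-0.37, 2.16], [-1.27, 1.26], [0.24, 2.4], [-1.31, 4.45], [0.19, 1.91], [-2.76, 2.76]. Speed limits (rad/s): [2.39, 2.39, 3.14, 3.14, 3.14, 3.14, 3.14].

## Interface

Orientations are given as a unit quaternion [w, x, y, z].
In Python, from bench import * gives the robot as it stands. Calls block until the motion is done:
- move_pose(position, orientation): joint-space move of the TCP to a pose.
- servo_line(position, rotation=None, speed=0.15): straight line of the TCP; rotation=None keeps the orientation; speed is the mean speed in m/s.
- move_j(angles): joint-space move.
- set_gripper(opening): opening from 0.0 (shut) to 1.0 (fully open); the grip force is fixed at half the most; returns when the fingers have stopped.
- wait(seconds).
- inverse_kinematics(position, orientation): joint angles nearest the present ones, or None.
- camera(name): name is "scene" or "top"; returns the picture (420x560x3 uint8, red, green, blue); there is no depth.
- camera_model(name): a dict with "fovy" (degrees; the focal length in pixels is half the picture's height over the tangent of half this angle, whatever the lens; pixels are square), "cx", "cy" (the principal point, pixels), "dist_coeffs" ([k1, k2, p1, p2, k3] as OpenCV has them; the pictures are not rectified), "camera_from_world" (4x4, takes a point from world to camera coordinates). Camera axes: x right, y down, z forward; pixel columns grow to the right and rows downward; lengths in m; the calibration is good to about 2 mm. A picture is of the moment at which its call begins. camera_model takes no time and is no camera call.
A pose or a line that the arm cannot do raises IKError and nothing moves.
- close_job(): hands the job in; it is judged then, once.
Readings, each from a call of its own:
- get_clock(): time.
- get_joint_positions(): joint angles.
- get_qd(): joint speeds.
- get_effort(): joint torques, N m.
- get_position(): TCP position.
- get_ee_rot(): TCP orientation.
- get_wrist_force(): force on the tool from outside, world axes, zero at the start.
- get_moment(): the same for the moment, N m.
- get_gripper_width(): opening from 0.0 (shut) to 1.0 (fully open).
- get_finger_force(): force on a finger pad.
Only numpy, scipy, OpenCV 4.12 (cv2) and the standard library are available. Lean on these libraries where they do the work, as an engineer would, in place of code of your own. Each camera call takes 0.05 s, during which the arm holds its last target. There are 200 camera calls.

## Working session

There is one attempt and no reset: what is moved stays moved. The work goes in short steps, each a Python script; the robot and the scene stay as the last script left them, time stands still between calls to the robot, and variables do not carry over. Pictures are saved under pics/ and viewed, at most 10 in all, crops included, and the job is handed in when it is done.

```bash
ls; mkdir -p pics
python3 - <<'E'
from bench import *
import cv2
for n in ("scene","top"):
    im=camera(n); cv2.imwrite(f"pics/{n}0.png",im[:,:,::-1])
    m=camera_model(n); print(n,m)
print(get_clock(),get_wrist_force(),get_ee_rot())
E
```

```text
pics
scene {'fovy': 55.79197761873186, 'cx': 272.87940007646404, 'cy': 211.71898798919958, 'dist_coeffs': array([-0.01154015,  0.        ,  0.        ,  0.        ,  0.        ]), 'camera_from_world': array([[ 0.58400312,  0.81172736, -0.0062486 , -0.13952857],
       [ 0.68135904, -0.49436381, -0.53977243, -0.35880326],
       [-0.44123713,  0.31097125, -0.84178779,  1.25363633],
       [ 0.        ,  0.        ,  0.        ,  1.        ]])}
top {'fovy': 46.838598584512354, 'cx': 276.5800657635977, 'cy': 206.12989515292216, 'dist_coeffs': array([-0.00691913,  0.        ,  0.        ,  0.        ,  0.        ]), 'camera_from_world': array([[-0.02272602, -0.9996662 , -0.0122891 , -0.17449237],
       [-0.98280186,  0.02459251, -0.18301832,  0.47049033],
       [ 0.18325945,  0.00791847, -0.98303269,  1.02390582],
       [ 0.        ,  0.        ,  0.        ,  1.        ]])}
0.1 [0.21803355 0.49820149 0.49725857] [-7.32927943e-04  9.80964441e-01  1.94185931e-01 -2.29273589e-04]
```

View pics/scene0.png

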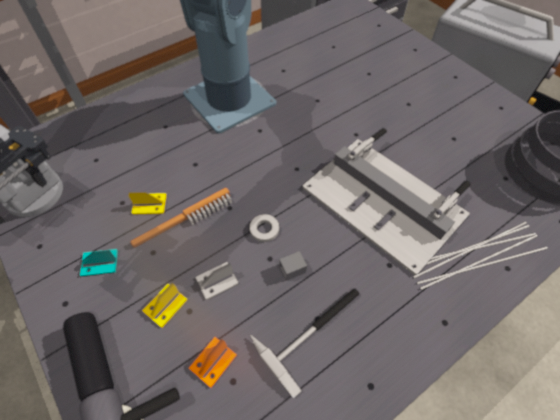

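View pics/top0.png

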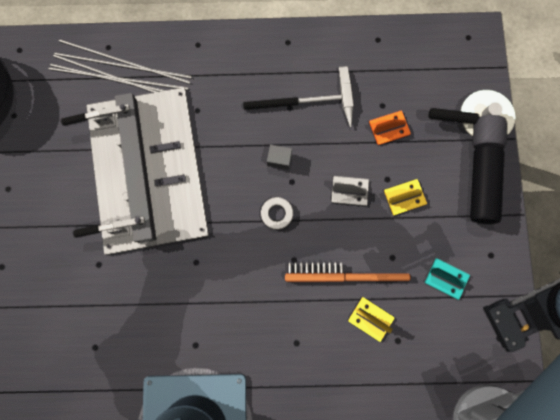

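```bash
cat > h.py <<'E'
import numpy as np, cv2
from bench import *
def K(n):
    m=camera_model(n); f=210/np.tan(np.radians(m["fovy"]/2))
    return np.array([[f,0,m["cx"]],[0,f,m["cy"]],[0,0,1]]),np.array(m["dist_coeffs"]),np.array(m["camera_from_world"])
def ray(n,uv,z):
    k,d,T=K(n); p=cv2.undistortPoints(np.array(uv,float).reshape(-1,1,2),k,d).reshape(-1,2)
    D=np.c_[p,np.ones(len(p))]@T[:3,:3]; c=-T[:3,:3].T@T[:3,3]
    return c+D*((z-c[2])/D[:,2])[:,None]
def proj(n,P):
    k,d,T=K(n); return cv2.projectPoints(np.array(P,float).reshape(-1,1,3),cv2.Rodrigues(T[:3,:3])[0],T[:3,3],k,d)[0].reshape(-1,2)
def crop(im,u,v,w,h,s):
    return cv2.resize(im[v:v+h,u:u+w],None,fx=s,fy=s,interpolation=cv2.INTER_CUBIC)
E
python3 - <<'E'
import cv2,numpy as np
from h import crop
s=cv2.imread("pics/scene0.png");t=cv2.imread("pics/top0.png")
a=np.vstack([np.hstack([crop(t,325,170,50,37,8)[:296],crop(s,190,258,50,37,8)]),np.hstack([crop(t,70,80,160,120,2.5),crop(s,300,140,160,120,2.5)])])
a=np.vstack([np.hstack([crop(t,325,170,50,37,8)[:296],crop(s,190,258,50,37,8)]),np.hstack([cv2.resize(t[75:260,75:215],(400,300*0+300)) if 0 else crop(t,85,80,133,100,3)[:300,:399],crop(s,300,140,133,100,3)[:,:399]])[:, :800] if 0 else np.hstack([crop(t,70,80,160,120,2.5),crop(s,300,140,160,120,2.5)])])
print(a.shape);cv2.imwrite("pics/c1.png",a)
E
```

```text
(596, 800, 3)
```

View pics/c1.png

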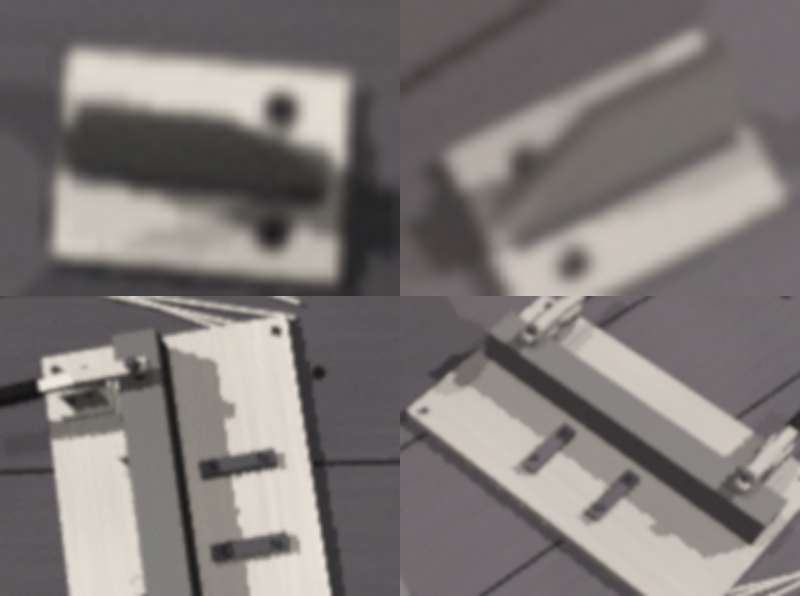

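Could be taken for it (top view): orange (390,127), yellow (405,197), yellow (372,320), teal (447,279) and bare steel (350,190). The description says plain steel, so I choose the one at (350,190), scene (217,280). The crop confirms light base and grey web, with the tall end to the left in the top view, which is about the jig's +x (tube to the left of the rails).

Run:
```python
from h import *
t=cv2.imread("pics/top0.png");s=cv2.imread("pics/scene0.png")
for n in("top","scene"):
    T=K(n)[2]; print(n,"cam",(-T[:3,:3].T@T[:3,3]).round(3))
def big(im,u,v,w,h,th,sc=8):
    c=cv2.cvtColor(crop(im,u,v,w,h,sc),cv2.COLOR_BGR2GRAY); c=cv2.GaussianBlur(c,(0,0),3)
    cs=cv2.findContours((c>th).astype(np.uint8),cv2.RETR_EXTERNAL,cv2.CHAIN_APPROX_NONE)[0]
    k=max(cs,key=cv2.contourArea).reshape(-1,2)
    return (k+0.5)/sc-0.5+[u,v]
def rect(P):
    r=cv2.minAreaRect((P[:,:2]*1000).astype(np.float32)); return r
for n,im,b in(("top",t,(325,168,52,44)),("scene",s,(188,256,56,46))):
    k=big(im,*b,140); h=cv2.convexHull(k.astype(np.float32)).reshape(-1,2)
    for th in(130,160):
        k=big(im,*b,th);P=ray(n,k,0.008); print(n,"bracket",th,rect(P))
# web top far face: dark blob in top
# jig plate edges
k=big(t,75,75,145,190,150,4); P=ray("top",k,0.012)
h=cv2.convexHull((P[:,:2]*1000).astype(np.float32)); r=cv2.minAreaRect(h); print("plate top",r,cv2.boxPoints(r))
q=cv2.approxPolyDP(h,6,True).reshape(-1,2);print(q)
k=big(s,300,130,180,140,150,4); P=ray("scene",k,0.012)
h=cv2.convexHull((P[:,:2]*1000).astype(np.float32)); q=cv2.approxPolyDP(h,6,True).reshape(-1,2);print("scene",q)
# rails: dark bits
for n,im,b in(("top",t,(145,135,50,55)),("scene",s,(335,185,70,50))):
    c=cv2.cvtColor(crop(im,*b,6),cv2.COLOR_BGR2GRAY);c=cv2.GaussianBlur(c,(0,0),2)
    for th in (100,115):
        cs=cv2.findContours((c<th).astype(np.uint8),cv2.RETR_EXTERNAL,cv2.CHAIN_APPROX_NONE)[0]
        for x in cs:
            if cv2.contourArea(x)>800:
                kk=(x.reshape(-1,2)+.5)/6-.5+b[:2]; r=rect(ray(n,kk,0.020)); print(n,th,"rail",r)
```

```text
top cam [ 0.271 -0.194  1.09 ]
scene cam [ 0.879 -0.454  0.861]
top bracket 130 ((523.9962158203125, -355.1907653808594), (82.62445831298828, 28.12615394592285), 81.16609954833984)
top bracket 160 ((527.513427734375, -356.3590393066406), (81.41116333007812, 24.36404800415039), 75.97434997558594)
scene bracket 130 ((522.5525512695312, -354.2794494628906), (83.35990142822266, 32.733272552490234), 82.40194702148438)
scene bracket 160 ((525.3590087890625, -354.8878173828125), (79.9524154663086, 24.280929565429688), 81.34661865234375)
plate top ((632.46923828125, 57.79487609863281), (470.8354797363281, 175.5914306640625), 26.646427154541016) [[ 382.68       30.684937]
 [ 461.42987  -126.25712 ]
 [ 882.2585     84.904816]
 [ 803.5086    241.84686 ]]
[[803.5086  241.84691]
 [402.83694  40.79924]
 [410.826   -25.40772]
 [763.8957   25.51316]
 [802.2559  200.22421]]
scene [[412.3906   -24.89779 ]
 [750.2767    24.252823]
 [781.33716   67.04391 ]
 [808.50696  201.05978 ]
 [727.4636   260.37332 ]
 [694.357    253.65776 ]
 [403.23712   40.09711 ]]
top 100 rail ((536.7144165039062, 56.97350311279
[... 964 characters left out ...]
786846160889)
scene 100 rail ((537.6470336914062, 78.56163787841797), (16.95832061767578, 25.138975143432617), 10.598306655883789)
scene 100 rail ((571.3753051757812, 123.5203857421875), (128.29974365234375, 29.7933406829834), 9.266971588134766)
scene 115 rail ((577.6430053710938, -12.440879821777344), (70.52772521972656, 65.07984924316406), 49.4787712097168)
scene 115 rail ((620.5609741210938, 68.30975341796875), (18.64458465576172, 74.75936889648438), 9.226929664611816)
scene 115 rail ((542.0830078125, 55.76575469970703), (19.426050186157227, 74.84326171875), 10.999896049499512)
scene 115 rail ((571.2077026367188, 123.63423156738281), (130.4060516357422, 32.594478607177734), 9.09619140625)
```

Run:
```python
from h import *
I={"top":cv2.imread("pics/top0.png"),"scene":cv2.imread("pics/scene0.png")}
def gray(n,b,sc):
    return cv2.GaussianBlur(cv2.cvtColor(crop(I[n],*b,sc),cv2.COLOR_BGR2GRAY),(0,0),sc/3)
for n,b in(("top",(325,168,52,44)),("scene",(188,256,56,46))):
  for th in(125,140):
    c=gray(n,b,8); cs=cv2.findContours((c>th).astype(np.uint8),cv2.RETR_EXTERNAL,cv2.CHAIN_APPROX_NONE)[0]
    k=np.vstack([x.reshape(-1,2) for x in cs if cv2.contourArea(x)>1500]); k=(k+.5)/8-.5+b[:2]
    h=cv2.convexHull((ray(n,k,.008)[:,:2]*1000).astype(np.float32)); r=cv2.minAreaRect(h); print(n,th,np.round(r[0],1),np.round(r[1],1),round(r[2],1))
# tube top near edge: strongest bright->dark gradient across predicted line
yaw=np.radians(8.5); ex=np.array([-np.sin(yaw),np.cos(yaw)]); ey=np.array([-ex[1],ex[0]]); o=np.array([.5765,.0743])
def J(x,y,z): return np.r_[o+x*ex+y*ey,z]
for n in I:
  g=cv2.GaussianBlur(cv2.cvtColor(I[n],cv2.COLOR_BGR2GRAY),(0,0),.7).astype(np.float32)
  def scan(z,xs,ys,sign,axis):
    out=[]
    for y in ys:
      P=np.array([J(x,y,z) if axis==0 else J(y,x,z) for x in xs]); uv=proj(n,P).astype(np.float32)
      v=cv2.remap(g,uv[:,0].reshape(1,-1),uv[:,1].reshape(1,-1),cv2.INTER_LINEAR)[0]
      d=np.gradient(v)*sign; i=d.argmax(); out.append((xs[i],d[i]))
    return np.array(out)
  def rep(name,xs,ys,z,sign,axis=0):
    r=scan(z,xs,ys,sign,axis); m=np.abs(r[:,0]-np.median(r[:,0]))<.005
    p=np.polyfit(ys[m],r[m,0],1); print(n,name,"off mm",np.round(p[1]*1000,2),"slope deg",np.degrees(np.arctan(p[0])).round(2),"n",m.sum(), "res",np.std(r[m,0]-np.polyval(p,ys[m]))*1000)
  ys=np.linspace(-.1,.1,60)
  rep("tube top near edge (40)",np.arange(.028,.052,.0004),ys,.052,1)   # dark->bright going +x
  rep("plate near edge (-75)",np.arange(-.087,-.063,.0004),np.linspace(-.16,.16,80),.012,1)
  xs=np.linspace(-.04,.0,20)
  rep("plate +y edge(180)",np.arange(.165,.195,.0004),np.linspace(-.07,.0,30),.012,-1,1)
  rep("plate -y edge(-180)",np.arange(-.195,-.165,.0004),np.linspace(-.07,.0,30),.012,1,1)
```

```text
top 125 [ 506.1 -353. ] [82.9 62.8] 83.2
top 140 [ 506.1 -353. ] [81.8 61.5] 83.2
scene 125 [ 507.  -352.4] [84.  64.6] 83.1
scene 140 [ 507.  -352.7] [82.1 62.5] 83.3
top tube top near edge (40) off mm 39.01 slope deg -0.64 n 60 res 0.6299588962168791
top plate near edge (-75) off mm -75.81 slope deg -0.58 n 80 res 0.7326958935235706
top plate +y edge(180) off mm 181.16 slope deg 1.11 n 30 res 0.6434943537551965
top plate -y edge(-180) off mm -182.89 slope deg 1.48 n 18 res 2.68895576641502
scene tube top near edge (40) off mm 38.71 slope deg -0.82 n 60 res 0.5981147044806472
scene plate near edge (-75) off mm -76.72 slope deg -0.77 n 80 res 0.6222490136385996
scene plate +y edge(180) off mm 180.02 slope deg 1.16 n 30 res 0.6179350512785186
scene plate -y edge(-180) off mm -180.82 slope deg 0.75 n 18 res 0.7060415627191761
```

```bash
cat >> h.py <<'E'
B=np.array([.5065,-.3528]); PB=83.2          # bracket origin, angle of its x
O=np.array([.5773,.0733]); PJ=99.2           # jig origin, angle of its x
FLIP=0
def d(a): a=np.radians(a); return np.array([np.cos(a),np.sin(a)])
def q(a): a=np.radians(a+FLIP)/2; return [0,np.cos(a),np.sin(a),0]
E
python3 - <<'E'
from h import *
p=B+.014*d(PB); h=O+(.014-.03)*d(PJ)
for f in(0,180,-180):
    for P,a in((p,PB),(h,PJ)):
        a2=np.radians(a+f)/2; r=inverse_kinematics([*P,.03],[0,np.cos(a2),np.sin(a2),0]); print(f,None if r is None else np.round(r,2))
E
```

```text
0 [ 0.67  0.78 -0.22  1.74  0.25  0.65  0.19]
0 [ 0.17  0.79 -0.48  1.81  0.55  0.68 -0.46]
180 [ 0.27  0.8   0.35  1.77 -0.42  0.65 -2.4 ]
180 [-0.88  1.11  1.08  1.87 -1.21  1.01 -2.21]
-180 [ 0.27  0.8   0.35  1.77 -0.42  0.65 -2.4 ]
-180 [-0.88  1.11  1.08  1.87 -1.21  1.01 -2.21]
```

Run:
```python
from h import *
p=B+.014*d(PB)
set_gripper(1.0)
move_pose([*p,.14],q(PB)); print(get_clock(),get_position(),get_wrist_force())
f0=np.array(get_wrist_force())
servo_line([*p,.0235],speed=.08); print(get_clock(),get_position(),np.array(get_wrist_force())-f0)
set_gripper(0.0); print(get_clock(),get_gripper_width(),get_finger_force(),np.array(get_wrist_force())-f0)
servo_line([*p,.12],speed=.12); wait(.3)
print(get_clock(),get_position(),get_gripper_width(),get_finger_force(),np.array(get_wrist_force())-f0)
a=camera("scene");b=camera("top")
u,v=proj("scene",[[*p,.1]])[0].astype(int);x,y=proj("top",[[*p,.1]])[0].astype(int)
cv2.imwrite("pics/g1.png",np.hstack([crop(a,u-50,v-75,100,150,4),crop(b,x-50,y-75,100,150,4)])[:,:,::-1])
```

```text
1.75 [ 0.50715742 -0.34123896  0.14034091] [-0.67477702 -0.23198707 -0.19481129]
3.3583 [ 0.50851601 -0.33913459  0.02402681] [0.37533173 0.01209274 0.20828117]
4.5167 0.11094798233428846 29.987197341397405 [-3.38925464  1.22045343  4.56399028]
5.7667 [ 0.50794742 -0.33867922  0.11944952] 0.10681929692795736 29.988856818526983 [ 0.65262401  0.45957151 -6.34725247]
```

View pics/g1.png

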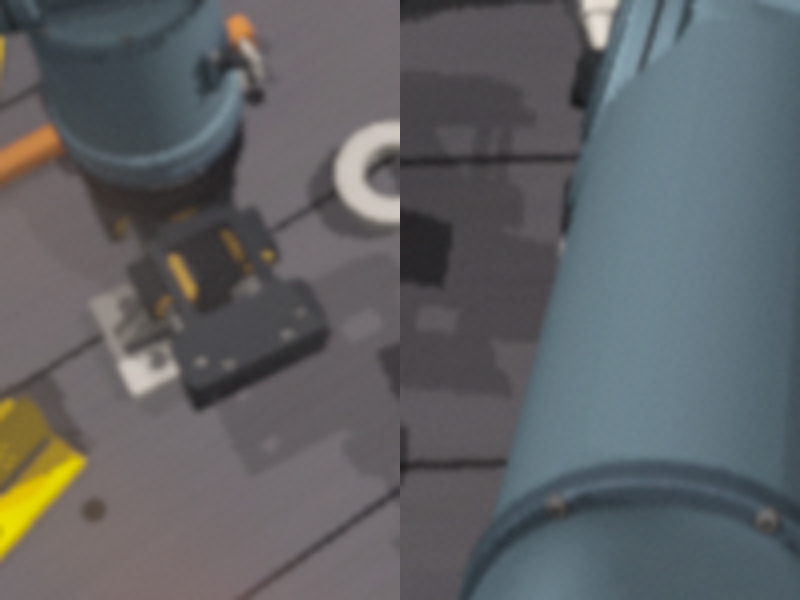

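The crop shows the bracket held across its web, base about level, low end at (135,340). The weight reads 6.3 N. Carrying it over the seat.

Run:
```python
from h import *
h=O+(.014-.014)*d(PJ)
move_pose([*h,.13],q(PJ)); print(get_clock(),get_position())
servo_line([*h,.052],speed=.08); wait(.3)
print(get_clock(),get_position(),get_ee_rot(),get_wrist_force(),get_gripper_width())
a=camera("scene");b=camera("top")
cv2.imwrite("pics/s1.png",np.hstack([crop(a,320,145,100,150,4),crop(b,110,90,100,150,4)])[:,:,::-1])
```

```text
7.4083 [0.5776356  0.07094774 0.1298558 ]
8.8333 [0.57745228 0.07327424 0.05227898] [1.59122833e-04 6.48155011e-01 7.61508393e-01 1.53931288e-04] [-0.05102044 -0.37062358 -6.71306774] 0.10491089120701476
```

View pics/s1.png

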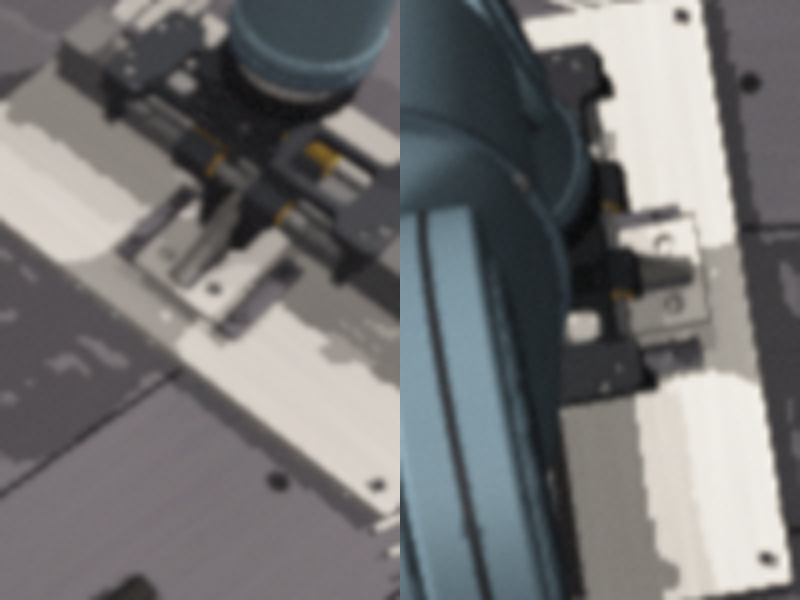

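The bracket hangs centred between the rails in both panels: scene rails at about (165,220) and (255,300), top rails at about (650,215) and (675,355). Next, a guarded descent.

```bash
cat >> h.py <<'E'
EX=np.r_[d(PJ),0]; EY=np.r_[-d(PJ)[1],d(PJ)[0],0]
def jf(F0): 
    f=np.mean([get_wrist_force() for _ in range(3)],0)-F0; return np.round([f@EX,f@EY,f[2]],2)
def jp():
    p=np.array(get_position())-np.r_[O,0]; return np.round(np.r_[p@EX,p@EY,p[2]]*1000,2)
E
python3 - <<'E'
from h import *
import json
F0=np.array(get_wrist_force()); json.dump(F0.tolist(),open("f0.json","w"))
h=O+0*EX[:2]; z=.042
servo_line([*h,z],speed=.05); wait(.1); print(z,jf(F0),jp())
while z>.032:
    z-=.001; servo_line([*h,z],speed=.02); wait(.1); f=jf(F0); print(round(z,4),f,jp())
    if f[2]>5 or np.abs(f[:2]).max()>10: break
print(get_clock(),get_gripper_width(),get_moment())
E
```

```text
0.042 [ 0.63 -0.33  0.57] [ 5.000e-02 -1.000e-02  4.189e+01]
0.041 [ 0.56 -0.08  0.12] [-0.   -0.06 41.09]
0.04 [ 0.23 -0.49 -0.78] [-1.000e-02  1.000e-02  3.999e+01]
0.039 [0.91 0.37 0.24] [-3.0e-02 -1.0e-02  3.9e+01]
0.038 [ 0.27 -0.36  0.12] [ 0.000e+00 -1.000e-02  3.799e+01]
0.037 [ 0.01 -0.92  0.44] [ 1.0e-02 -1.0e-02  3.7e+01]
0.036 [ 0.5   0.05 -0.93] [-1.000e-02  2.000e-02  3.598e+01]
0.035 [0.08 1.11 6.87] [-1.000e-02 -2.100e-01  3.537e+01]
11.8333 0.11555024643312205 [-0.12848969  0.33613476  0.01272086]
```

Run:
```python
from h import *
import json
F0=np.array(json.load(open("f0.json"))); x=0; z=.0352
while x<.02:
    x+=.002 if x<.0095 else .0005
    servo_line([*(O+x*EX[:2]),z],speed=.02); wait(.08); f=jf(F0); print(round(x*1e3,1),f,jp())
    if f[0]<-8.5 or abs(f[1])>10: break
print(get_clock(),get_gripper_width(),get_moment())
```

```text
2.0 [-1.95  1.2   5.78] [ 1.63 -0.29 35.37]
4.0 [-4.3  -1.45  6.48] [ 3.48 -0.34 35.37]
6.0 [-4.97 -0.71  7.33] [ 5.79 -0.28 35.37]
8.0 [-4.38 -1.17  8.76] [ 7.79 -0.21 35.37]
10.0 [-5.36 -0.19  8.6 ] [ 9.65 -0.16 35.34]
10.5 [-5.75  0.13 10.16] [ 9.84 -0.18 35.38]
11.0 [-5.46 -1.02  9.42] [10.22 -0.17 35.36]
11.5 [-5.88  0.17 10.21] [10.68 -0.14 35.34]
12.0 [-6.17  0.41  9.66] [11.15 -0.15 35.35]
12.5 [-5.5  -0.39 11.03] [11.66 -0.15 35.36]
13.0 [-6.26 -0.82  9.03] [12.17 -0.15 35.37]
13.5 [-5.95 -0.29  8.97] [12.63 -0.12 35.37]
14.0 [-5.83  0.3   9.33] [13.14 -0.15 35.36]
14.5 [-6.13 -1.06 10.15] [13.61 -0.11 35.34]
15.0 [-6.55 -0.07  9.74] [14.14 -0.12 35.34]
15.5 [-6.25 -0.48  9.87] [14.6  -0.1  35.35]
16.0 [-6.44  0.29 10.25] [15.13 -0.12 35.35]
16.5 [-6.74  0.18  8.64] [15.43 -0.12 35.37]
17.0 [-7.11 -0.74  9.25] [15.46 -0.11 35.34]
17.5 [-8.35  0.09 10.02] [15.47 -0.12 35.36]
18.0 [-8.8  -0.77 10.69] [15.48 -0.09 35.34]
18.8333 0.11023374045410066 [-1.96213951 -0.37552289  0.09096563]
```

Run:
```python
from h import *
import json
F0=np.array(json.load(open("f0.json"))); x=.018; z=.0352
while x<.028:
    x+=.0004
    servo_line([*(O+x*EX[:2]),z],speed=.02); wait(.1); f=jf(F0); print(round(x*1e3,1),f,jp())
    if f[0]<-17 or abs(f[1])>10: break
for _ in range(4): wait(.3); print(jf(F0),jp(),np.round(get_moment(),2),get_gripper_width())
print(get_clock())
```

```text
18.4 [-9.79  0.71 10.09] [15.5  -0.13 35.36]
18.8 [-11.68  -0.56  10.38] [15.5  -0.12 35.38]
19.2 [-11.57  -0.32  10.99] [15.51 -0.11 35.36]
19.6 [-12.45  -1.18  10.36] [15.52 -0.1  35.36]
20.0 [-13.17   0.24  11.69] [15.5  -0.12 35.38]
20.4 [-13.74  -1.04  11.33] [15.49 -0.1  35.36]
20.8 [-14.69   0.23  10.65] [15.56 -0.13 35.37]
21.2 [-15.82  -0.17  11.41] [15.55 -0.1  35.38]
21.6 [-15.68  -0.16  11.32] [15.57 -0.11 35.38]
22.0 [-18.04   0.79  11.58] [15.56 -0.09 35.34]
[-16.37  -0.16  11.7 ] [15.57 -0.11 35.37] [-3.34 -0.6   0.06] 0.11089848783802281
[-17.24   0.09  12.9 ] [15.56 -0.14 35.38] [-3.36 -0.6   0.07] 0.11106351052426537
[-17.44  -0.1   11.98] [15.56 -0.11 35.36] [-3.45 -0.66  0.08] 0.11132637710401275
[-18.21  -0.57  11.82] [15.57 -0.11 35.36] [-3.4  -0.61  0.15] 0.11127102840506964
23.5333
```

Run:
```python
from h import *
import json
F0=np.array(json.load(open("f0.json")))
for _ in range(5): wait(.5); print(jf(F0),jp(),get_finger_force())
a=camera("scene");b=camera("top")
cv2.imwrite("pics/p1.png",np.hstack([crop(a,320,145,100,150,4),crop(b,110,90,100,150,4)])[:,:,::-1]); print(get_clock())
```

```text
[-16.77   0.03  12.37] [15.57 -0.11 35.38] 30.007412158884108
[-17.28   0.27  12.14] [15.57 -0.09 35.37] 30.007403092458844
[-17.25   0.13  11.81] [15.55 -0.09 35.38] 30.0074264081195
[-17.48  -0.06  11.82] [15.56 -0.1  35.38] 30.007418263703585
[-16.77   0.31  11.29] [15.57 -0.1  35.37] 30.007364340126514
26.1333
```

View pics/p1.png

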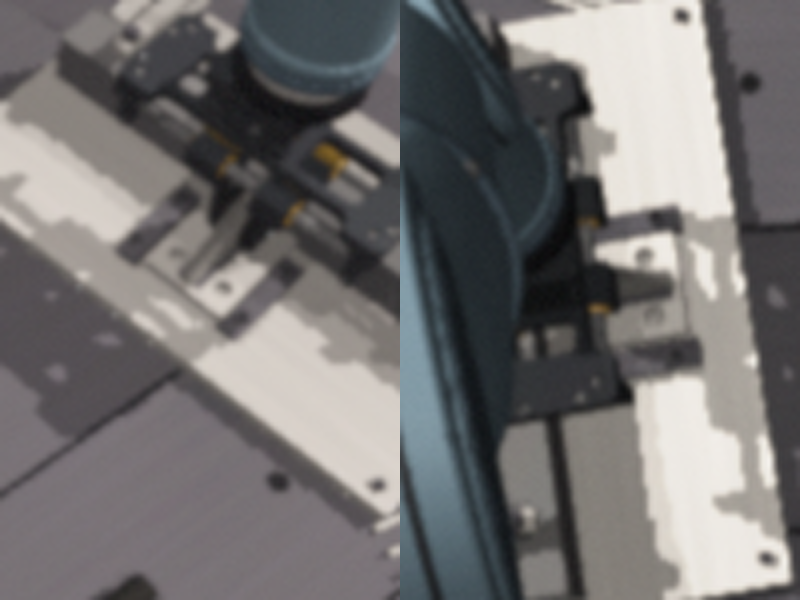

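The base sits between the rails in both panels, its low end at about (175,280) in scene and (685,290) in top, just inside the rails' ends. The push has held steady for over 2.5 s.

```bash
python3 -c "
from bench import *
print(close_job())"
```

```text
the job is handed in; nothing more can be done
None
```

The job is handed in: the steel bracket is seated between the rails and still gripped, its tall end held against the tube for over 2.5 s at about 17 N at the wrist, which is roughly 11 N on the tube after some 6 N of base friction.

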